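# Close the parts cup and take off its outer lid

## Task

The eight-sided metal parts cup stands upside down to dry on the phone repair bench: turn it over so that it stands mouth-up on the green mat and let go of it. Then carry its two nested lids over together, still one inside the other, set them fully home on the cup, and lift off the outer lid alone, straight up over the knob, while the inner lid stays seated in the cup. Finish holding the outer lid level and still in the air, higher than the knob, with nothing but the gripper carrying it; drop nothing and leave everything else on the bench where it is.

Things in the scene. Friction and masses are not known exactly. Their poses are not given: they have to be found in the camera images.
- cup: aluminium cup, regular octagon 54 mm across flats, 60 mm tall, walls 3 mm, base 4 mm, loose, 0.12 kg; lies steadily on a flat. Origin: centre of its open mouth, in the rim's plane; its z axis runs from mouth to closed base (up at the start, mouth down; down once mouth-up); its x and y axes are each square to a pair of flats, flats repeat every 45 degrees. Stands on the mat (top at z = 2 mm)
- cup_mouth (a point): centre of the cup's mouth, in the rim's plane (same point as the cup's origin); the mouth is 48 mm across flats inside
- cup_base (a point): centre of the outside of the cup's closed base, 60 mm from the mouth
- inner_lid: round steel inner lid, loose, 0.10 kg. Origin: centre of underside; z up. Going up: tapered plug 43 mm diameter, 8 mm deep (fits the mouth with 2.5 mm spare all round); disc 54 mm diameter from 8 to 12 mm (rests on the cup's rim); round knob 12 mm diameter up to 55 mm. Starts on the mat, the outer lid nested over it. Seated, its origin lies 8 mm below the rim, 52 mm above the base
- knob_top (a point): top centre of the inner lid's knob, 55 mm above its origin; nested, the top 24 mm of the knob stand out above the outer lid's collar. Lifting this knob lifts both lids, as the outer one rests on the inner one's disc
- outer_lid: round aluminium outer lid, loose, 0.07 kg. Origin: centre of its skirt's lower edge; z up. Skirt 72 mm outside, 67 mm inside; top plate from 10 to 13 mm; in the middle an upright collar 22 mm outside, 16 mm bore, up to 29 mm (its grip), round the knob with 2 mm spare. Nested, the plate rests on the inner disc, origin 2 mm above the inner lid's; on the cup its skirt hangs 6 mm round the rim
- collar_top (a point): top centre of the outer lid's collar, 29 mm above the outer lid's origin
- phone: opened phone body, 155 x 75 x 8 mm, lying between the cup and the lids; origin: centre of underside, long side along its x; leave alone
- display: phone screen panel lying copper side up, 155 x 73 x 5 mm, origin: centre of underside, long side along x; leave alone
- driver: small screwdriver 135 mm long, 14 mm thick, lying along its x; origin under its middle; leave alone
- tweezers: steel tweezers 130 mm long, 6 mm high, lying along its x; origin under the middle; leave alone
- screw_tray: grey tray of screw compartments, 90 x 160 x 18 mm, fixed to the mat; origin: centre of underside
- dispenser: white bottle, 60 mm diameter, 110 mm tall; origin: centre of underside; leave alone
- flux_jar: amber jar, 54 mm diameter, 50 mm tall; origin: centre of underside; leave alone
Things that resemble listed ones, but are neither listed nor needed, are in the scene too. Leave any purple look-alike of the cup alone.

How it is judged (in metres and radians):
On the way, in this order (a step that is already met when the one before it is completed fails the run):
1. the cup stands mouth-up on the mat, let go (angle between cup's own z axis and vertical above 3.05 rad and height (world z) of cup_base below 0.007 m and contact force between the arm and cup below 0.05 N and linear speed of cup below 0.03 m/s), for 0.2 s.
2. the two lids are carried together, nested, at least 40 mm up (z of outer_lid in the frame of inner_lid between -0.001 and 0.006 m and horizontal distance between outer_lid and inner_lid below 0.006 m and angle between the z axis of outer_lid and the z axis of inner_lid, either way round below 0.1 rad and height (world z) of inner_lid above 0.04 m and contact force between inner_lid and cup below 0.05 N and contact force between the fingers and inner_lid above 0.5 N), for 0.2 s.
3. both lids are home on the upright cup, nested (angle between cup's own z axis and vertical above 3.05 rad and height (world z) of cup_base below 0.007 m and z of inner_lid in the frame of cup between 0.005 and 0.011 m and horizontal distance between inner_lid and cup_mouth below 0.006 m and angle between the z axis of inner_lid and the z axis of cup, either way round below 0.08 rad and z of outer_lid in the frame of inner_lid between -0.001 and 0.006 m and horizontal distance between outer_lid and inner_lid below 0.006 m and angle between the z axis of outer_lid and the z axis of inner_lid, either way round below 0.1 rad and linear speed of inner_lid below 0.03 m/s), for 0.2 s.
At the end, for the whole second after the job is handed in: Cup mouth-up on the mat (5 deg), inner lid seated in it (3 mm in height, 6 mm of centre, 5 deg), both still and untouched; gripper holds the outer lid still, level within 14 deg, its lower edge above the knob (56 mm over the inner lid's underside), touching no inner lid, cup or bottle (angle between cup's own z axis and vertical above 3.05 rad and height (world z) of cup_base below 0.007 m and z of inner_lid in the frame of cup between 0.005 and 0.011 m and horizontal distance between inner_lid and cup_mouth below 0.006 m and angle between the z axis of inner_lid and the z axis of cup, either way round below 0.08 rad and z of outer_lid in the frame of inner_lid above 0.056 m and height (world z) of outer_lid above 0.11 m and angle between outer_lid's own z axis and vertical below 0.25 rad and linear speed of outer_lid below 0.03 m/s and linear speed of each of cup, inner_lid below 0.02 m/s and contact force between the fingers and outer_lid above 1 N and contact force between each of outer_lid, the arm and inner_lid below 0.05 N and contact force between each of outer_lid, the arm and cup below 0.05 N and contact force between outer_lid and dispenser below 0.05 N); the arm keeps its last pose, push and grip.
It fails at once if the inner lid left its seat in the upright cup, or the cup was lifted or tipped, while the outer lid was off it (more than 12 mm above its nested place, or beside it) ((z of outer_lid in the frame of inner_lid above 0.014 m or horizontal distance between outer_lid and inner_lid above 0.04 m) and not (angle between cup's own z axis and vertical above 3.05 rad and height (world z) of cup_base below 0.007 m and z of inner_lid in the frame of cup between 0.005 and 0.011 m and horizontal distance between inner_lid and cup_mouth below 0.006 m and angle between the z axis of inner_lid and the z axis of cup, either way round below 0.08 rad)).
It fails at once if the cup or a lid was let fall ((linear speed of cup above 0.65 m/s and contact force between the fingers and cup below 0.05 N) or (linear speed of inner_lid above 0.65 m/s and contact force between the fingers and inner_lid below 0.05 N) or (linear speed of outer_lid above 0.65 m/s and contact force between each of the fingers, inner_lid and outer_lid below 0.05 N)).
It fails at once if something else on the bench was pushed more than 30 mm (distance of any of phone, display, driver, tweezers, dispenser, flux_jar from where it was at the start of the episode above 0.03 m).
It also fails if it takes over 72 s, if anything falls off the work surface, if the arm or the gripper's body presses on something with over 40 N, if the wrist force passes 120 N, or if a joint passes its speed limit or range.

## Robot

A 6-joint arm with a two-finger parallel gripper is mounted at the origin on the work surface. World frame = base frame: x ahead of the robot, y to its left, z up, the work surface at z = 0. Lengths are in mm, angles in rad, forces in N, time in s.
With the tool pointing down it reaches from about 400 to 925 mm from the base axis. Payload 12.5 kg.
Tool frame: the origin (TCP) lies at the very end of the fingers, on their centre line; the grasp point (between the pads) lies 19 mm behind it; z points along the fingers, y is the line along which they close (so a half turn about z gives the same grasp; the last joint's range is limited). The gripper opens to 95 mm and grips with 3 to 60 N. Pads are 20 mm wide; open, the fingers measure 119 mm over their backs; the gripper's body (75 mm by 180 mm) begins 59 mm behind the grasp point.
Start: joints at [1.164, 0.491, 1.559, -0, 1.092, -0.106], TCP at [185.161, 596.961, 214.661] pointing down, gripper open.
Joint ranges: [-3.1, 3.1], [-0.84, 2.19], [0.05, 2.79], [-1.13, 4.28], [0.06, 2.93], [-2.69, 2.69]. Speed limits (rad/s): [2.22, 2.22, 2.79, 3.14, 3.14, 3.14].

## Interface

Orientations are given as [roll, pitch, yaw] about the fixed x, y, z axes, in that order (R = Rz(yaw) Ry(pitch) Rx(roll)).
In Python, from cell import state, read_camera, camera_info, job_done gives the robot as it stands.
- The arm moves only by the shell command python3 -m handwheel 'ROWS'. ROWS is one flat JSON list of numbers that holds 1 to 5 rows one after another, with no inner brackets; each row has 5 numbers: dx, dy, dz in mm, then a turn about the tool's z in rad, then the opening from 0.0 (shut) to 1.0 (fully open); each row is the pose to reach, as a shift and turn from the pose commanded when the command began, along the tool's axes at that moment; what a row does not reach only later rows make up. A row lasts 1/12 s, in which the tool goes at most 41.7 mm and 0.125 rad, less where a joint would pass 70% of its speed; a pose out of reach is approached as far as the arm can. The fingers move at their own pace and stop on an object; the grip force is fixed at half the most. Time passes only in rows, so rows that do not move let the fingers close. It prints the time, the measured TCP pose, the force, the opening and the grip force at its end. Input that does not fit is refused with a message, and nothing moves.
- state(): the state, without advancing time (a new reading comes with each control period).
- read_camera(name): name is "scene" or "top" or "wrist"; returns (picture, depth): 480x640x3 uint8, red, green, blue; 480x640 float32, mm along the optical axis (not along the pixel's ray), 0 where there is no reading.
- camera_info(name): a dict with "vertical_fov" (degrees; the focal length in pixels is half the picture's height over the tangent of half this angle, whatever the lens; pixels are square), "cx", "cy" (the principal point, pixels), "origin" and "attitude" of the camera in the world. Camera axes: x right, y down, z forward; pixel columns grow to the right and rows downward; lengths in mm; the calibration is good to about 2 mm. A picture is of the moment at which its call begins: read the wrist's pose just before it. camera_info takes no time and is no camera call; for the wrist camera it gives the pose at the moment of the call.
- job_done(): hands the job in; it is judged then, once.
The state is a dict: "t": time; "joints": joint angles; "qvel": joint speeds; "tau": joint torques, N m; "eef_pos": TCP position; "tcp_rot": TCP orientation; "ft_force": force on the tool from outside, world axes, zero at the start; "moment": the same for the moment, N m; "opening": opening from 0.0 (shut) to 1.0 (fully open); "grip_force": force on a finger pad.
Only numpy, scipy, OpenCV 4.12 (cv2) and the standard library are available. Lean on these libraries where they do the work, as an engineer would, in place of code of your own. Each camera call takes 0.05 s, during which the arm holds its last target. There are 200 camera calls.

## Working session

There is one attempt and no reset: what is moved stays moved. The work goes in short steps, Python scripts to look and compute and a shell command to move; the robot and the scene stay as the last step left them, time stands still between calls to the robot, and variables do not carry over. Pictures are saved under pics/ and viewed, at most 10 in all, crops included, and the job is handed in when it is done.

```bash
ls; mkdir -p pics; python3 - <<'E'
from cell import *
import cv2
print(state())
for n in("scene","top"):
    i=camera_info(n);print(n,i)
    p,d=read_camera(n);cv2.imwrite(f"pics/{n}0.png",p[:,:,::-1])
    import numpy as np;np.save(f"pics/{n}0.npy",d)
E
```

```text
pics
{'t': 0.0, 'joints': array([ 1.16441169e+00,  4.91533645e-01,  1.55947032e+00, -1.99838398e-05,
        1.09172251e+00, -1.05597908e-01]), 'qvel': array([ 0.00116046,  0.00106754, -0.00165007,  0.00100205,  0.00198899,
       -0.00100883]), 'tau': array([ 1.66241374e-03, -6.12637424e+01, -2.58189136e+01,  6.93576713e-02,
        4.81471675e-02, -9.47600279e-05]), 'eef_pos': array([185.04756024, 596.70398121, 214.0706692 ]), 'tcp_rot': array([-3.14046328e+00, -1.01881826e-04,  2.84081509e+00]), 'ft_force': array([ 0.8832105 ,  0.11852143, -0.07257138]), 'moment': array([ 0.00796476, -0.02921311, -0.01069276]), 'grip_force': 0.0, 'opening': 1.003156296116163}
scene {'vertical_fov': 44.432769746833, 'cx': 319.91066529869823, 'cy': 246.1085061935711, 'origin': array([1289.97368119,  151.38545082,  905.87857984]), 'attitude': array([-2.42369819, -0.01727289,  1.76680059])}
top {'vertical_fov': 49.790584566718074, 'cx': 313.8066988945235, 'cy': 240.72600031553742, 'origin': array([ 476.41240477,   17.46372   , 1163.41979508]), 'attitude': array([-3.07702343,  0.01043223, -1.59787473])}
```

View pics/top0.png

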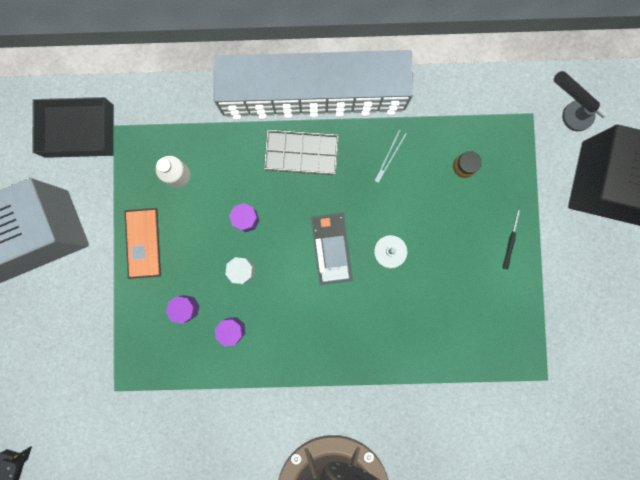

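View pics/scene0.png

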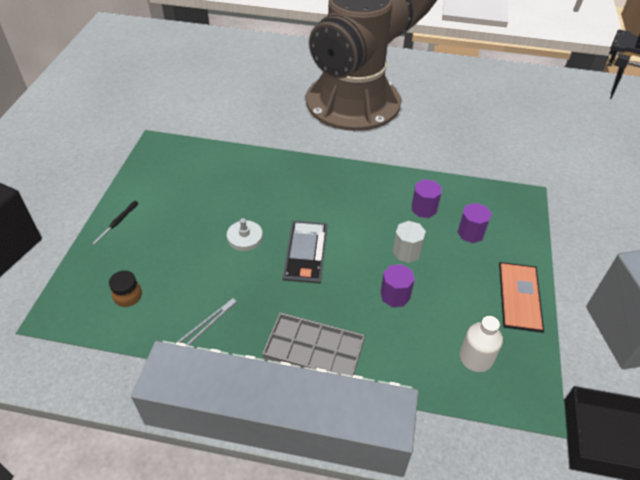

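The only thing resembling the cup is the set of purple octagons:
- Top view: silver cup at (239,270), purple at (243,217), (181,310) and (229,333).
- Scene view: silver cup at (409,241), purple at (397,286), (474,223) and (426,198).
- The lids are the white disc at top (391,252), scene (244,234). The phone between them is at top (331,248).

I choose the silver one, as the description says aluminium, and will check it in a close wrist crop.

```bash
cat > h.py <<'E'
import numpy as np, cv2
from scipy.spatial.transform import Rotation as R
from cell import *
def rot(a): return R.from_euler('xyz',a).as_matrix()
def project_plane(info,uv,z):
    f=240/np.tan(np.radians(info["vertical_fov"]/2))
    uv=np.atleast_2d(uv).astype(float)
    r=np.c_[(uv[:,0]-info["cx"])/f,(uv[:,1]-info["cy"])/f,np.ones(len(uv))]@rot(info["attitude"]).T
    o=np.asarray(info["origin"]); return o+r*((z-o[2])/r[:,2])[:,None]
def to_tool(dw,s=None):
    s=s or state(); return rot(s["tcp_rot"]).T@np.asarray(dw,float)
def shot(n,name=None):
    i=camera_info(n); p,d=read_camera(n)
    if name: cv2.imwrite(f"pics/{name}.png",p[:,:,::-1])
    return i,p,d
def blobs(p,lo,hi,amin):
    m=cv2.inRange(cv2.cvtColor(p,cv2.COLOR_RGB2HSV),lo,hi)
    c,_=cv2.findContours(m,cv2.RETR_EXTERNAL,cv2.CHAIN_APPROX_NONE)
    return [k for k in c if cv2.contourArea(k)>amin]
E
python3 - <<'E'
from h import *
i=camera_info("top");p=cv2.imread("pics/top0.png")[:,:,::-1].copy()
d=np.load("pics/top0.npy")
for c in blobs(p,(0,0,150),(180,60,255),100):
    (x,y),r=cv2.minEnclosingCircle(c)
    if 120<x<540 and 120<y<390: print(round(x),round(y),round(r,1),"A",cv2.contourArea(c),"d",d[int(y),int(x)],*[project_plane(i,(x,y),z)[0].round(0) for z in(2,15,62)])
for n,uv,z in[("phoneL",(313,214),10),("phoneR",(352,282),10),("purpleA",(243,217),62),("purpB",(181,310),62),("purpC",(229,333),62),("knob",(391,252),57)]: print(n,project_plane(i,uv,z)[0].round(0))
s=state();print(camera_info("wrist"),s["eef_pos"],rot(s["tcp_rot"]).round(3))
E
```

```text
326 254 385.6 A 268706.5 d 1148.9784 [522.   0.   2.] [522.   1.  15.] [520.   1.  62.]
phoneL [611.  28.  10.]
phoneR [457. -55.  10.]
purpleA [603. 177.  62.]
purpB [409. 313.  62.]
purpC [358. 212.  62.]
knob [ 520. -137.   57.]
{'vertical_fov': 59.08520528408459, 'cx': 314.43062299665985, 'cy': 234.50736669110768, 'origin': array([106.12296416, 621.82198886, 382.98274102]), 'attitude': array([2.84654174e+00, 3.62463534e-04, 1.26978252e+00])} [185.03976951 596.7466507  214.10692478] [[-0.955  0.296 -0.   ]
 [ 0.296  0.955 -0.001]
 [ 0.    -0.001 -1.   ]]
```

```bash
python3 -m handwheel '[-33,-24,0,0,1,-66,-48,0,0,1,-99,-72,0,0,1,-132,-96,0,0,1,-165,-120,0,0,1]'; python3 -m handwheel '[-33,-24,0,0,1,-66,-48,0,0,1,-99,-72,0,0,1,-132,-96,0,0,1,-165,-120,0,0,1]'; python3 -m handwheel '[-30,-20,0,0,1,-60,-45,0,0,1,-80,-60,0,0,1,-80,-60,0,0,1,-80,-60,0,0,1]'
python3 - <<'E'
from h import *
i,p,d=shot("wrist","w1"); np.save("pics/w1.npy",d)
print(state()["eef_pos"],state()["tcp_rot"],i)
E
```

```text
t: 0.52
eef_pos: [307.8, 431.8, 214.5]
tcp_rot: [-3.141, -0.0, 2.841]
ft_force: [0.6, 0.5, -0.2]
opening: 0.995
grip_force: 0.0
t: 0.93
eef_pos: [430.0, 268.1, 214.6]
tcp_rot: [3.142, -0.0, 2.841]
ft_force: [0.8, 0.5, -0.1]
opening: 0.993
grip_force: 0.0
t: 1.35
eef_pos: [488.2, 187.9, 214.3]
tcp_rot: [-3.141, -0.001, 2.838]
ft_force: [-0.5, 0.4, -0.1]
opening: 0.999
grip_force: 0.0
[487.6333804  188.79642006 214.3423278 ] [-3.14143732e+00 -7.74027539e-04  2.83962433e+00] {'vertical_fov': 59.08520528408459, 'cx': 314.43062299665985, 'cy': 234.50736669110768, 'origin': array([409.40030969, 213.06025256, 383.17112633]), 'attitude': array([ 2.84714520e+00, -3.85754234e-04,  1.26716209e+00])}
```

View pics/w1.png

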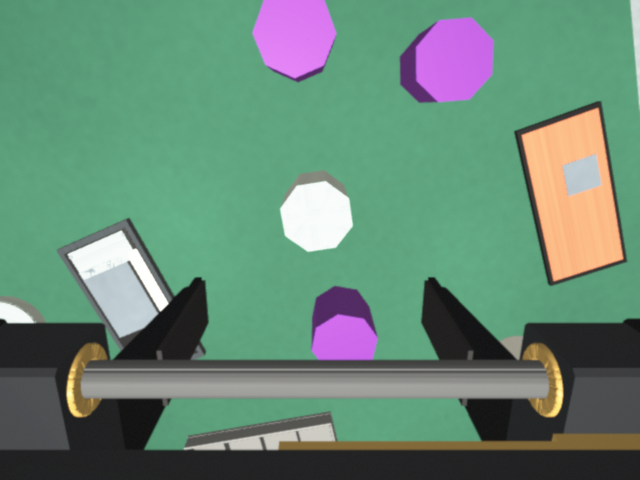

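The wrist view shows the silver octagon at (317,212), base up. It is clearly not purple; the purple ones are at (295,35), (448,60) and (344,325). Next I measure its centre and flats.

```bash
cat >> h.py <<'E'
def octa(i,p,z,seed,lo=(0,0,205),hi=(180,40,255)):
    c=[k for k in blobs(p,lo,hi,500) if cv2.pointPolygonTest(k,seed,False)>=0][0]
    w=project_plane(i,cv2.convexHull(c)[:,0],z)[:,:2]
    hull=cv2.convexHull(w.astype(np.float32))[:,0]
    M=cv2.moments(hull.reshape(-1,1,2)); c0=np.array([M['m10'],M['m01']])/M['m00']
    a=np.radians(np.arange(0,45,.5))
    n=np.stack([np.c_[np.cos(a+k*np.pi/4),np.sin(a+k*np.pi/4)] for k in range(4)],1)
    wd=np.ptp(np.einsum('akd,hd->akh',n,hull),axis=2)
    best=wd.sum(1).argmin(); return c0,np.degrees(a[best]),wd[best],cv2.contourArea(hull)
E
python3 - <<'E'
from h import *
i=camera_info("wrist");p=cv2.imread("pics/w1.png")[:,:,::-1].copy()
print(p[212,317],p[180,317])
c,a,w,A=octa(i,p,62,(317,212));print(c,a,w,A)
i=camera_info("top");p=cv2.imread("pics/top0.png")[:,:,::-1].copy()
print(octa(i,p,62,(239,270)))
E
```

```text
[246 251 249] [135 138 127]
[488.38700259 190.57314413] 36.5 [54.19370168 54.08821465 54.20359519 54.1245029 ] 2417.3079259041697Traceback (most recent call last):
  File "<stdin>", line 6, in <module>
  File "h.py", line 21, in octa
    c=[k for k in blobs(p,lo,hi,500) if cv2.pointPolygonTest(k,seed,False)>=0][0]
      ~~~~~~~~~~~~~~~~~~~~~~~~~~~~~~~~~~~~~~~~~~~~~~~~~~~~~~~~~~~~~~~~~~~~~~~~^^^
IndexError: list index out of range
```

```bash
python3 -m handwheel '[0,0,0,0.12,0.75,0,0,0,0.24,0.75,0,0,0,0.36,0.75,0,0,0,0.48,0.75,0,0,0,0.6,0.75]' >/dev/null; python3 -m handwheel '[0,0,0,0.12,0.75,0,0,0,0.24,0.75,0,0,0,0.36,0.75,0,0,0,0.48,0.75,0,0,0,0.6,0.75]' >/dev/null;python3 -m handwheel '[0,0,0,0.11,0.75,0,0,0,0.217,0.75,0,0,0,0.217,0.75,0,0,0,0.217,0.75]'
python3 - <<'E'
from h import *
i,p,d=shot("wrist","w2")
s=state();print(s["eef_pos"],s["tcp_rot"],s["joints"])
uv=[(320,k) for k in(150,200,250)];print(project_plane(i,uv,62))
for c in blobs(p,(0,0,205),(180,40,255),2000): 
    u=tuple(map(float,c[:,0].mean(0)));
    try:
        r=octa(i,p,62,u);print(u,r,"tool d",to_tool([*(r[0]-s["eef_pos"][:2]),0],s).round(1))
    except Exception as e:print(u,e)
E
```

```text
t: 2.57
eef_pos: [487.2, 189.9, 214.6]
tcp_rot: [-3.141, -0.0, 1.429]
ft_force: [-0.1, 0.5, -0.1]
opening: 0.749
grip_force: 0.0
[487.34795643 189.7024522  214.63261447] [-3.14144202e+00 -9.77932264e-05  1.42877168e+00] [2.44784174e-01 3.46581269e-01 1.80678075e+00 1.76495809e-04
 9.88333256e-01 3.86711721e-01]
[[498.30909381 240.26779999  62.        ]
 [493.03981488 202.48133759  62.        ]
 [487.38794821 161.95130498  62.        ]]
(604.5055555555556, 263.72962962962964) list index out of range
(317.68911917098444, 215.3575129533679) (array([489.38793638, 190.08600802]), np.float64(37.0), array([53.99550853, 53.32441348, 54.32482025, 54.07187367]), 2389.442579517141) tool d [ 0.7  2.  -0. ]
(20.88190476190476, 235.27428571428572) (array([248.96871823, 180.14067699]), np.float64(24.5), array([137.04028861, 207.9270198 , 160.14644308,  61.6913412 ]), 6499.111448968004) tool d [ -43.2 -234.6    0. ]
```

```bash
python3 -m handwheel '[1,2,38,0,0.75,1,2,76,0,0.75,1,2,114,0,0.75,1,2,152,0,0.75,1,2,190,0,0.75]'; python3 -m handwheel '[0,0,0,0,0.75,0,0,0,0,0,0,0,0,0,0,0,0,0,0,0,0,0,0,0,0]'
```

```text
t: 3.03
eef_pos: [489.7, 190.0, 23.2]
tcp_rot: [3.141, -0.0, 1.428]
ft_force: [0.5, 0.5, -0.1]
opening: 0.75
grip_force: 0.0
t: 3.45
eef_pos: [491.0, 190.1, 27.0]
tcp_rot: [3.138, -0.002, 1.424]
ft_force: [-1.4, 0.5, 7.1]
opening: 0.561
grip_force: 30.0
```

```bash
python3 -m handwheel '[0,0,0,0,0.7,0,0,0,0,0.7,0,0,-4,0,0.7,0,0,-8,0,0.7,0,0,-8,0,0.7]'; python3 -m handwheel '[0,0,0,0,0.5,0,0,0,0,0,0,0,0,0,0,0,0,0,0,0,0,0,0,0,0]'
```

```text
t: 3.87
eef_pos: [490.3, 189.8, 33.6]
tcp_rot: [3.14, -0.001, 1.424]
ft_force: [-0.6, -0.0, 0.0]
opening: 0.699
grip_force: 0.0
t: 4.28
eef_pos: [490.1, 189.7, 32.6]
tcp_rot: [3.142, -0.0, 1.424]
ft_force: [0.2, -0.8, 0.7]
opening: 0.564
grip_force: 30.0
```

```bash
python3 -m handwheel '[-5,0,0,0,0,-9,0,-2,0,0,-14,0,-3,0,0,-19,0,-4,0,0,-19,0,-4,0,0]'
python3 - <<'E'
from h import *
i,p,d=shot("scene"); s=state();print(s["eef_pos"],s["ft_force"],s["moment"])
cv2.imwrite("pics/s1.png",cv2.resize(p[170:310,340:500],None,fx=3,fy=3)[:,:,::-1])
E
```

```text
t: 4.7
eef_pos: [487.0, 169.9, 36.8]
tcp_rot: [-3.141, 0.0, 1.423]
ft_force: [0.8, 0.3, -1.1]
opening: 0.567
grip_force: 30.0
[487.16164444 170.23482148  36.74150681] [ 0.29555652 -0.06393406 -0.51439719] [-0.07247858 -0.01171934 -0.00962429]
```

View pics/s1.png

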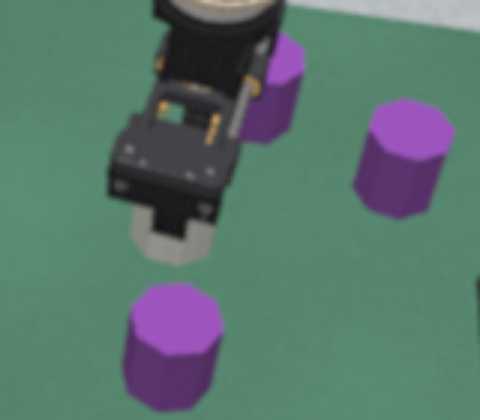

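Friction on the mat did not tip the cup. I will use the fixed tray's edge as a lever, so I measure that edge now.

```bash
python3 - <<'E'
from h import *
i=camera_info("top");p=cv2.imread("pics/top0.png")[:,:,::-1].copy();d=np.load("pics/top0.npy")
m=cv2.inRange(cv2.cvtColor(p,cv2.COLOR_RGB2HSV),(35,60,30),(95,255,255))==0
m=m.astype(np.uint8)*255; m[:126]=0
n,l,st,ce=cv2.connectedComponentsWithStats(m)
k=l[155,300];c=max(cv2.findContours((l==k).astype(np.uint8),0,cv2.CHAIN_APPROX_NONE)[0],key=cv2.contourArea)
b=cv2.boxPoints(cv2.minAreaRect(c));print(b, st[k]);print(project_plane(i,b,20).round(1))
w=project_plane(i,[(x,y) for x,y in [(165,0)]],2)
# lower edge fit
pts=[]
for x in range(272,332,3):
    col=np.where(l[:,x]==k)[0]; pts.append((x,col.max()+.5))
w=project_plane(i,pts,20)[:,:2];a=np.polyfit(w[:,1],w[:,0],1);print("edge x =",a, "depths",d[160,[275,300,320]],d[178,300])
s=state();print(s["eef_pos"],s["joints"])
E
```

```text
[[263.50067 169.7408 ]
 [266.5348  128.78035]
 [338.28925 134.0955 ]
 [335.25513 175.05595]] [ 264  130   75   45 2942]
[[712.9 135.6  20. ]
 [805.8 126.9  20. ]
 [788.9 -34.   20. ]
 [696.2 -24.5  20. ]]
edge x = [1.02528772e-01 6.98927494e+02] depths [1173.1753 1158.5515 1173.293 ] 1172.4094
[487.16164444 170.23482148  36.74150681] [2.08098367e-01 6.01147715e-01 1.98543661e+00 1.02369581e-04
 5.55052665e-01 3.55922183e-01]
```

```bash
python3 -m handwheel '[0,0,-31,0,0,0,0,-62,0,0,0,0,-93,0,0,-9,40,-93,0,0,-18,80,-93,0,0]' >/dev/null; python3 -m handwheel '[-8,35,0,0,0,-16,70,0,0,0,-24,105,0,0,0,-30,135,0,0,0,-30,135,0,-0.12,0]' >/dev/null; python3 -m handwheel '[0,0,0,-0.12,0,0,0,0,-0.24,0,0,0,0,-0.36,0,0,0,0,-0.48,0,0,0,0,-0.6,0]' >/dev/null; python3 -m handwheel '[0,0,0,-0.12,0,0,0,0,-0.24,0,0,0,0,-0.36,0,0,0,0,-0.48,0,0,0,0,-0.6,0]' >/dev/null; python3 -m handwheel '[0,0,0,-0.12,0,0,0,0,-0.24,0,0,0,0,-0.296,0,0,0,0,-0.296,0]'
python3 - <<'E'
from h import *
s=state();print(s["tcp_rot"],to_tool([693.2-s["eef_pos"][0],91.5-s["eef_pos"][1],0]),s["joints"])
i,p,d=shot("wrist","w3")
# tray near-edge depths along column
for u in (150,320,480):
    print([ (v,int(d[v,u])) for v in range(120,420,15)])
E
```

```text
t: 6.75
eef_pos: [692.7, 91.9, 129.4]
tcp_rot: [3.142, -0.0, 3.042]
ft_force: [0.6, -0.9, -1.2]
opening: 0.565
grip_force: 30.0
[ 3.14156732e+00 -4.66999086e-04  3.04237792e+00] [-5.17390498e-01 -3.90453552e-01 -2.51514361e-04] [ 3.74712004e-02  6.78793629e-01  1.44390085e+00  1.04177771e-04
  1.01935737e+00 -1.43416499e+00]
[(120, 278), (135, 291), (150, 293), (165, 295), (180, 298), (195, 301), (210, 307), (225, 308), (240, 313), (255, 315), (270, 319), (285, 321), (300, 325), (315, 330), (330, 93), (345, 87), (360, 83), (375, 78), (390, 81), (405, 81)]
[(120, 287), (135, 290), (150, 293), (165, 295), (180, 298), (195, 302), (210, 304), (225, 309), (240, 186), (255, 166), (270, 151), (285, 152), (300, 154), (315, 155), (330, 157), (345, 160), (360, 90), (375, 89), (390, 87), (405, 333)]
[(120, 230), (135, 290), (150, 292), (165, 296), (180, 298), (195, 301), (210, 305), (225, 308), (240, 312), (255, 315), (270, 320), (285, 322), (300, 325), (315, 328), (330, 94), (345, 88), (360, 82), (375, 80), (390, 80), (405, 80)]
```

View pics/w3.png

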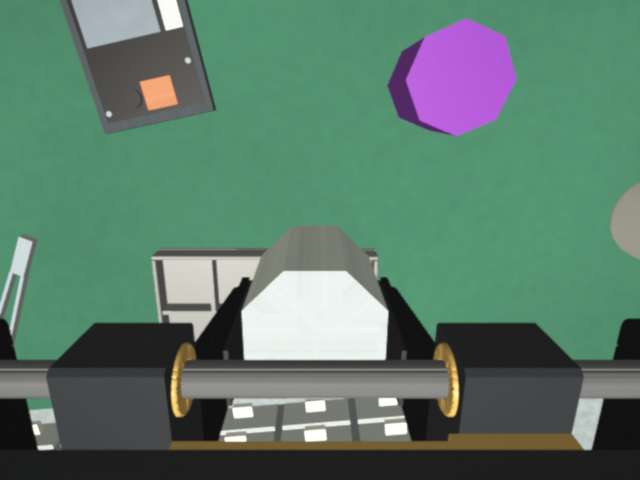

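```bash
python3 - <<'E'
from h import *
i=camera_info("wrist");p=cv2.imread("pics/w3.png")[:,:,::-1].copy()
print([ (v,p[v,200].tolist()) for v in range(242,264,1)])
for v in(248,250,252,255,258): print(v,project_plane(i,(200,v),2)[0].round(1),project_plane(i,(200,v),20)[0].round(1))
E
```

```text
[(242, [84, 146, 113]), (243, [83, 146, 112]), (244, [85, 147, 113]), (245, [83, 146, 111]), (246, [83, 146, 112]), (247, [85, 139, 109]), (248, [99, 121, 105]), (249, [124, 127, 119]), (250, [97, 97, 93]), (251, [76, 76, 73]), (252, [77, 76, 73]), (253, [76, 76, 72]), (254, [77, 76, 73]), (255, [92, 91, 87]), (256, [141, 139, 134]), (257, [192, 190, 182]), (258, [202, 201, 192]), (259, [195, 194, 186]), (260, [211, 209, 200]), (261, [217, 215, 206]), (262, [217, 216, 206]), (263, [217, 215, 206])]
248 [701.7   6.7   2. ] [696.1  12.4  20. ]
250 [703.2   6.4   2. ] [697.6  12.2  20. ]
252 [704.7   6.1   2. ] [699.   11.9  20. ]
255 [707.1   5.7   2. ] [701.2  11.5  20. ]
258 [709.4   5.3   2. ] [703.4  11.1  20. ]
```

```bash
python3 -m handwheel '[4,0,30,0,0,4,0,55,0,0,4,0,70,0,0,4,0,77,0,0,4,0,77,0,0]'; python3 -m handwheel '[1,0,3,0,0,4,0,5,0,0,8,0,7,0,0,12,0,9,0,0,17,0,11,0,0]'; python3 - <<'E'
from h import *
i,p,d=shot("wrist","w4")
E
```

```text
t: 7.22
eef_pos: [688.4, 92.3, 51.5]
tcp_rot: [-3.141, -0.002, 3.038]
ft_force: [-0.3, 0.4, -0.7]
opening: 0.565
grip_force: 30.0
t: 7.63
eef_pos: [674.7, 93.9, 44.2]
tcp_rot: [3.141, 0.008, 3.039]
ft_force: [3.9, 0.4, 7.2]
opening: 0.566
grip_force: 30.0
```

View pics/w4.png

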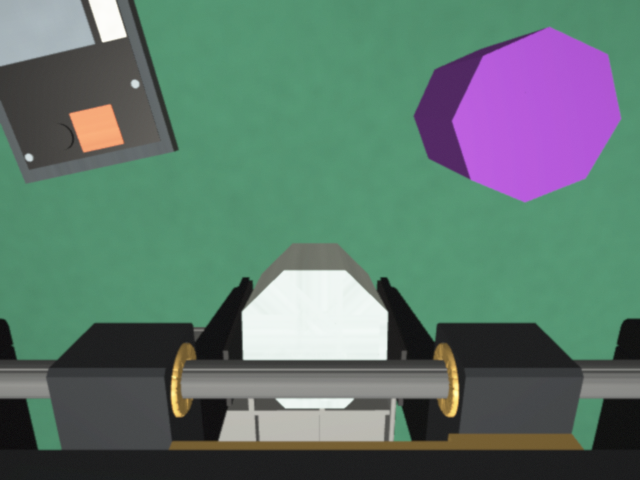

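The wrist view shows the white base leaning away from the tray: its front side flats (rows 243–270) have foreshortened. The lever works, so I continue by pressing and dragging away from the tray.

```bash
python3 -m handwheel '[3,0,4,0,0,6,0,7,0,0,10,0,8,0,0,15,0,8,0,0,20,0,8,0,0]';  python3 -m handwheel '[5,0,0,0,0,10,0,1,0,0,15,0,1,0,0,20,0,2,0,0,25,0,3,0,0]'; python3 - <<'E'
from h import *
i,p,d=shot("wrist","w5")
print([(v,int(d[v,315]),p[v,315].tolist()) for v in range(200,420,8)])
E
```

```text
t: 8.1
eef_pos: [653.3, 96.1, 34.5]
tcp_rot: [3.141, 0.004, 3.039]
ft_force: [5.7, -1.1, 6.3]
opening: 0.566
grip_force: 30.0
t: 8.52
eef_pos: [631.9, 98.6, 34.3]
tcp_rot: [3.14, 0.013, 3.039]
ft_force: [15.1, -3.9, 24.7]
opening: 0.569
grip_force: 30.0
[(200, 205, [83, 144, 111]), (208, 208, [83, 144, 111]), (216, 207, [82, 145, 111]), (224, 209, [83, 146, 111]), (232, 210, [83, 144, 111]), (240, 212, [82, 144, 110]), (248, 198, [107, 111, 101]), (256, 181, [109, 112, 102]), (264, 166, [109, 112, 103]), (272, 155, [235, 243, 239]), (280, 154, [235, 243, 239]), (288, 154, [235, 243, 239]), (296, 155, [235, 243, 239]), (304, 154, [235, 243, 239]), (312, 156, [235, 243, 239]), (320, 157, [234, 242, 238]), (328, 156, [237, 244, 241]), (336, 158, [233, 241, 237]), (344, 159, [234, 242, 237]), (352, 159, [231, 240, 235]), (360, 90, [107, 113, 110]), (368, 89, [98, 97, 95]), (376, 88, [110, 110, 108]), (384, 87, [141, 142, 138]), (392, 89, [140, 140, 137]), (400, 159, [233, 241, 237]), (408, 162, [194, 206, 199]), (416, 230, [74, 74, 72])]
```

```bash
cat >> h.py <<'E'
def pts(i,d,us,vs):
    f=240/np.tan(np.radians(i["vertical_fov"]/2)); u,v=np.meshgrid(us,vs); z=d[v,u]
    P=np.stack([(u-i["cx"])/f*z,(v-i["cy"])/f*z,z],-1).reshape(-1,3)
    return P@rot(i["attitude"]).T+np.asarray(i["origin"])
def plane(P):
    c=P.mean(0); n=np.linalg.svd(P-c)[2][2]; return c,n*np.sign(n[2]),np.abs((P-c)@n).max()
E
python3 - <<'E'
from h import *
i,p,d=shot("wrist")
s=state();print(s["eef_pos"],s["ft_force"])
c,n,e=plane(pts(i,d,range(285,345,4),range(280,352,4)));print("base",c,n,e,"tilt",np.degrees(np.arccos(n[2])))
E
```

```text
[631.68546614  98.60186382  34.32714146] [ 8.86574308 -1.49641961 21.99686889]
base [621.63070727  99.53762559  62.99241799] [0.11093597 0.99382093 0.0036284 ] 10.591917342182404 tilt 89.79210767694616
```

```bash
cat >> h.py <<'E'
def basetilt(i,p,d):
    m=cv2.inRange(p,(215,220,215),(255,255,255)); m[355:]=0;m[:255]=0
    m=cv2.erode(m,np.ones((7,7),np.uint8)); v,u=np.where(m>0); z=d[v,u]
    f=240/np.tan(np.radians(i["vertical_fov"]/2))
    P=np.c_[(u-i["cx"])/f*z,(v-i["cy"])/f*z,z]@rot(i["attitude"]).T+np.asarray(i["origin"])
    P=P[np.abs(z-np.median(z))<12]
    A=np.c_[P[:,:2],np.ones(len(P))];k=np.linalg.lstsq(A,P[:,2],rcond=None)[0];r=A@k-P[:,2]
    return len(P),np.degrees(np.arctan(k[:2])),r.std(),P.mean(0)
E
python3 - <<'E'
from h import *
i,p,d=shot("wrist","w6");print(basetilt(i,p,d))
E
```

```text
(8979, array([ 8.98146745, -0.80533993]), np.float64(0.611233727532726), array([623.5664816 ,  99.85700936,  62.15088258]))
```

View pics/w6.png

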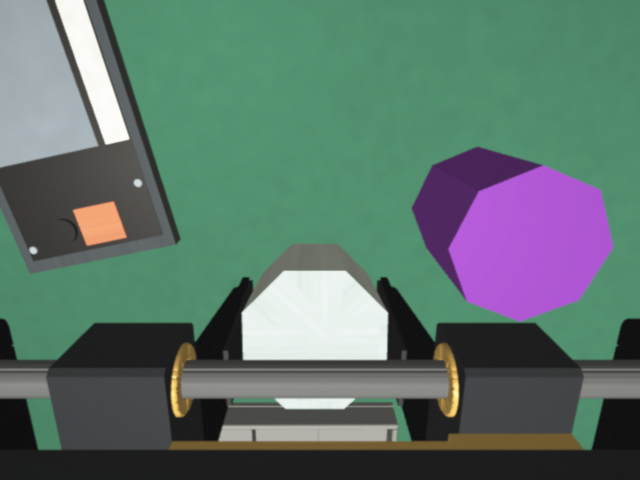

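Tilt is only 9°, because I dragged off the tray edge too early. I go back and press straight down on the edge.

```bash
python3 -m handwheel '[0,0,-15,0,0,0,0,-30,0,0,-20,0,-30,0,0,-43,0,-30,0,0,-43,0,-17,0,0]';python3 -m handwheel '[0,0,3,0,0,0,0,6,0,0,0,0,9,0,0,0,0,11,0,0,1,0,11,0,0]'; python3 - <<'E'
from h import *
i,p,d=shot("wrist");print(basetilt(i,p,d))
E
```

```text
t: 9.08
eef_pos: [674.2, 93.9, 49.8]
tcp_rot: [3.141, 0.007, 3.039]
ft_force: [-0.1, -0.0, -1.6]
opening: 0.569
grip_force: 30.0
t: 9.5
eef_pos: [668.5, 94.4, 36.3]
tcp_rot: [-3.142, -0.001, 3.04]
ft_force: [0.4, 0.4, -0.6]
opening: 0.562
grip_force: 30.0
(8992, array([ 8.08949536, -0.75765606]), np.float64(0.606586894937816), array([660.83613169,  95.73367234,  64.14718024]))
```

```bash
python3 -m handwheel '[0,0,-14,0,0,-5,0,-16,0,0,-11,0,-16,0,0,-11,0,-10,0,0,-11,0,-6,0,0]';python3 -m handwheel '[0,0,2,0,0,0,0,4,0,0,0,0,6,0,0,0,0,8,0,0,0,0,8,0,0]'; python3 - <<'E'
from h import *
i,p,d=shot("wrist");print(basetilt(i,p,d))
E
```

```text
t: 9.97
eef_pos: [680.4, 93.2, 43.1]
tcp_rot: [3.141, 0.001, 3.04]
ft_force: [-8.7, 0.3, 23.4]
opening: 0.57
grip_force: 30.0
t: 10.38
eef_pos: [679.6, 93.3, 36.3]
tcp_rot: [3.141, 0.0, 3.04]
ft_force: [-10.6, -0.7, 21.4]
opening: 0.568
grip_force: 30.0
(10843, array([16.38847205, -1.72473662]), np.float64(0.6554124524401356), array([667.96948536,  95.04707923,  67.33978395]))
```

```bash
for o in 1; do python3 -m handwheel '[0,0,0,0,0.55,0,0,0,0,0.55]'; done | grep -E "grip|open"; python3 -m handwheel '[0,0,0,0,0.56,0,0,0,0,0.56]' | grep -E "grip|open|ft"; python3 -m handwheel '[0,0,0,0,0.565,0,0,0,0,0.565]'; python3 - <<'E'
from h import *
i,p,d=shot("wrist");print(basetilt(i,p,d))
E
```

```text
opening: 0.567
grip_force: 30.0
ft_force: [-9.5, -0.4, 21.8]
opening: 0.566
grip_force: 30.0
t: 10.93
eef_pos: [679.6, 93.3, 36.3]
tcp_rot: [3.141, 0.0, 3.04]
ft_force: [-9.2, 0.0, 21.2]
opening: 0.565
grip_force: 30.0
(10858, array([16.38526935, -1.7395567 ]), np.float64(0.6527567932068382), array([667.96742012,  95.05180337,  67.383192  ]))
```

```bash
python3 -m handwheel '[0,0,0,0,0.568,0,0,0,0,0.568]'| grep -E "grip|open|ft"; python3 -m handwheel '[0,0,0,0,0.571,0,0,0,0,0.571]' | grep -E "grip|open|ft"; python3 - <<'E'
from h import *
i,p,d=shot("wrist");print(basetilt(i,p,d))
E
```

```text
ft_force: [-2.8, -0.3, 3.5]
opening: 0.568
grip_force: 3.1
ft_force: [0.6, -0.5, -0.4]
opening: 0.57
grip_force: 0.0
(12836, array([25.97999379, -2.82602831]), np.float64(0.7137914689273126), array([665.17849955,  95.25824249,  65.81855028]))
```

Commanding the opening at about 0.568 gives a light grip of about 3 N, and the cup pivoted to 26°. I'll raise the pads a little, grip lightly and roll it over along the arc.

```bash
python3 -m handwheel '[0,0,-3,0,0.575,0,0,-6,0,0.575,0,0,-6,0,0.568,0,0,-6,0,0.567,0,0,-6,0,0.567]' ; python3 -m handwheel '[5,0,1,0,0.567,10,0,2,0,0.567,14,0,2,0,0.567,18,0,3,0,0.567,18,0,3,0,0.567]'; python3 - <<'E'
from h import *
i,p,d=shot("wrist");print(basetilt(i,p,d))
E
```

```text
t: 11.78
eef_pos: [680.0, 93.2, 40.7]
tcp_rot: [3.141, 0.0, 3.04]
ft_force: [0.7, -0.9, 1.4]
opening: 0.565
grip_force: 4.3
t: 12.2
eef_pos: [661.1, 95.2, 37.6]
tcp_rot: [-3.142, -0.001, 3.04]
ft_force: [-2.3, -0.2, 3.0]
opening: 0.565
grip_force: 4.8
(11959, array([40.02113857, -4.88027754]), np.float64(0.8157194955795393), array([649.61329963,  96.83389218,  63.18201038]))
```

```bash
python3 -m handwheel '[5,0,2,0,0.567,9,0,3,0,0.567,14,0,5,0,0.567,18,0,7,0,0.567,22,0,10,0,0.567]' ; python3 -m handwheel '[4,0,3,0,0.567,7,0,6,0,0.567,10,0,10,0,0.567,13,0,13,0,0.567,16,0,17,0,0.567]'; python3 - <<'E'
from h import *
i,p,d=shot("wrist");shot("scene","s2");print(basetilt(i,p,d))
cv2.imwrite("pics/w7.png",p[180:460,120:520,::-1])
E
```

```text
t: 12.67
eef_pos: [639.6, 97.4, 27.4]
tcp_rot: [3.142, -0.0, 3.04]
ft_force: [-0.7, -0.1, 2.7]
opening: 0.571
grip_force: 4.7
t: 13.08
eef_pos: [624.0, 98.9, 10.2]
tcp_rot: [3.141, 0.0, 3.04]
ft_force: [0.3, 0.2, 0.7]
opening: 0.569
grip_force: 4.7
(2621, array([-4.78291771, 17.13334469]), np.float64(2.278823039092976), array([615.07000328,  93.76103575,  53.0126056 ]))
```

View pics/w7.png

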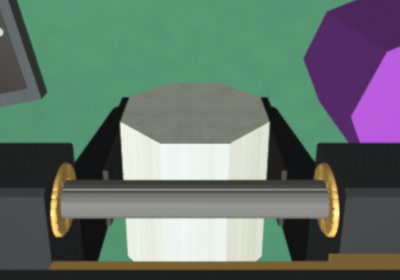

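The crop shows the cup lying on a flat. Its grey base faces the camera (crop rows 85–145), and its mouth points to the tray. Now I locate its base edge for the re-grip.

```bash
python3 - <<'E'
from h import *
i,p,d=shot("wrist");s=state()
print([(v,p[v,315].tolist()) for v in range(316,334,2)],[(v,p[v,315].tolist()) for v in range(256,272,2)])
for v,z in((322,56),(326,56),(264,2)): 
    w=project_plane(i,(315,v),z)[0];print(v,w,to_tool(w-s["eef_pos"],s))
E
```

```text
[(316, [122, 125, 114]), (318, [121, 124, 113]), (320, [121, 124, 113]), (322, [151, 157, 148]), (324, [236, 244, 240]), (326, [239, 246, 243]), (328, [239, 246, 243]), (330, [239, 246, 243]), (332, [239, 246, 243])] [(256, [88, 152, 117]), (258, [86, 150, 116]), (260, [85, 149, 115]), (262, [86, 149, 116]), (264, [110, 135, 116]), (266, [121, 126, 114]), (268, [122, 126, 115]), (270, [122, 126, 115])]
322 [607.89146209 101.21436547  56.        ] [ 16.17136496   0.65975065 -45.85008343]
326 [609.32928355 101.06780977  56.        ] [ 14.7260943    0.66002693 -45.85141625]
264 [608.44447423 101.26399128   2.        ] [15.57645811  0.76824872  8.14938508]
```

```bash
python3 -m handwheel '[0,0,0,0,0.62,0,0,0,0,0.62,3,0,0,0,0.62,6,0,0,0,0.62,6,0,0,0,0.5]' >/dev/null; python3 -m handwheel '[0,0,0,0,0,0,0,0,0,0,0,0,-8,0,0,0,0,-18,0,0,0,0,-26,0,0]'; python3 -m handwheel '[-15,0,0,0,0,-32,0,0,0,0,-46,0,0,0,0,-46,0,4,0,0,-46,0,8,0,0]'; python3 -m handwheel '[1,0,4,0,0,3,0,8,0,0,5,0,12,0,0,6,0,15,0,0,6,0,16,0,0]'; python3 - <<'E'
from h import *
i,p,d=shot("wrist","w8")
m=d[:,315];print([(v,int(d[v,315]),int(p[v,315,0])) for v in range(220,400,8)])
E
```

```text
t: 14.07
eef_pos: [618.6, 99.5, 37.9]
tcp_rot: [3.141, 0.001, 3.04]
ft_force: [0.2, -0.2, -0.8]
opening: 0.565
grip_force: 30.0
t: 14.48
eef_pos: [664.1, 94.8, 29.0]
tcp_rot: [3.141, 0.001, 3.04]
ft_force: [0.1, 0.2, -1.0]
opening: 0.568
grip_force: 30.0
t: 14.9
eef_pos: [657.1, 95.6, 13.0]
tcp_rot: [3.142, 0.0, 3.04]
ft_force: [-2.6, -1.3, 7.4]
opening: 0.568
grip_force: 30.0
[(220, 186, 97), (228, 188, 96), (236, 189, 97), (244, 190, 98), (252, 191, 98), (260, 192, 98), (268, 195, 98), (276, 193, 97), (284, 196, 99), (292, 197, 98), (300, 178, 118), (308, 160, 120), (316, 147, 121), (324, 140, 250), (332, 140, 250), (340, 142, 250), (348, 140, 250), (356, 141, 250), (364, 89, 72), (372, 87, 96), (380, 87, 148), (388, 88, 166), (396, 88, 151)]
```

```bash
cat >> h.py <<'E'
def toptilt(i,p,d,r=(326,358),thr=200):
    m=np.zeros(p.shape[:2],np.uint8); m[r[0]:r[1],295:336]=1; m&=(p.min(2)>thr)
    v,u=np.where(m>0); z=d[v,u]; f=240/np.tan(np.radians(i["vertical_fov"]/2))
    P=np.c_[(u-i["cx"])/f*z,(v-i["cy"])/f*z,z]@rot(i["attitude"]).T+np.asarray(i["origin"])
    A=np.c_[P[:,:2],np.ones(len(P))];k=np.linalg.lstsq(A,P[:,2],rcond=None)[0]
    return len(P),np.degrees(np.arctan(k[:2])).round(1),(A@k-P[:,2]).std(),P.mean(0).round(1)
E
python3 - <<'E'
from h import *
i,p,d=shot("wrist");print(toptilt(i,p,d))
E
```

```text
(1312, array([-49.2,   6.8]), np.float64(4.991303338605418), array([649.5,  97. ,  57.4]))
```

```bash
sed -i 's/    v,u=np.where(m>0); z=d\[v,u\]; f=240\/np.tan(np.radians(i\["vertical_fov"\]\/2))$/    m\&=(np.abs(d-np.median(d[m>0]))<10).astype(np.uint8); v,u=np.where(m>0); z=d[v,u]; f=240\/np.tan(np.radians(i["vertical_fov"]\/2))/' h.py
python3 - <<'E'
from h import *
i,p,d=shot("wrist");print(toptilt(i,p,d)); print(state()["eef_pos"],state()["ft_force"])
print(d[326:358:4,300:336:5].round(0).astype(int))
E
```

```text
(1308, array([14.8, -1.5]), np.float64(0.6327389089258985), array([649.8,  97. ,  57. ]))
[657.10108738  95.59597455  13.12072294] [-1.57120605 -0.92041571  4.6691177 ]
[[140 142 142 142 141 142 142 141]
 [142 141 142 141 141 140 141 141]
 [142 142 142 141 141 142 141 141]
 [142 142 142 142 143 142 141 140]
 [141 140 141 142 141 141 141 142]
 [142 141 141 141 141 141 142 142]
 [142 141 142 142 142 141 142 142]
 [140 141 142 141 142 141 143 141]]
```

```bash
python3 -m handwheel '[0,0,-8,0,0,0,0,-15,0,0,-9,0,-15,0,0,-17,0,-13,0,0,-17,0,-8,0,0]'; python3 -m handwheel '[1,0,3,0,0,2,0,6,0,0,3,0,8,0,0,4,0,10,0,0,4,0,11,0,0]'; python3 - <<'E'
from h import *
i,p,d=shot("wrist");print(toptilt(i,p,d))
E
```

```text
t: 15.47
eef_pos: [677.1, 93.5, 21.1]
tcp_rot: [3.141, 0.003, 3.04]
ft_force: [0.0, -0.1, -1.4]
opening: 0.564
grip_force: 30.0
t: 15.88
eef_pos: [671.3, 94.1, 9.9]
tcp_rot: [3.141, 0.001, 3.04]
ft_force: [-2.1, -1.6, 10.3]
opening: 0.567
grip_force: 30.0
(1303, array([25.4, -2.8]), np.float64(0.694346684016552), array([663.6,  95.5,  54.4]))
```

```bash
python3 -m handwheel '[4,0,1,0,0,9,0,2,0,0,14,0,3,0,0,19,0,3,0,0,25,0,4,0,0]'; python3 - <<'E'
from h import *
i,p,d=shot("wrist");print(toptilt(i,p,d))
E
```

```text
t: 16.35
eef_pos: [649.6, 96.6, 7.6]
tcp_rot: [3.14, 0.01, 3.04]
ft_force: [9.7, -0.6, 11.3]
opening: 0.564
grip_force: 30.0
(1311, array([29. , -3.4]), np.float64(0.7540944898678718), array([641.6,  98. ,  51.9]))
```

```bash
python3 -m handwheel '[0,0,-8,0,0,-10,0,-8,0,0,-20,0,-8,0,0,-24,0,-5,0,0,-24,0,-4,0,0]'; python3 -m handwheel '[0,0,0,0,0.56,0,0,0,0,0.568,0,0,0,0,0.58,0,0,0,0,0.6]';python3 - <<'E'
from h import *
i,p,d=shot("wrist");print(toptilt(i,p,d))
E
```

```text
t: 16.82
eef_pos: [669.8, 94.1, 8.6]
tcp_rot: [-3.142, -0.001, 3.04]
ft_force: [-1.1, 0.3, -1.3]
opening: 0.567
grip_force: 30.0
t: 17.15
eef_pos: [669.7, 94.3, 9.7]
tcp_rot: [3.142, -0.0, 3.04]
ft_force: [0.2, -0.2, -0.1]
opening: 0.592
grip_force: 0.0
(1309, array([28.6, -3.7]), np.float64(0.7706688874146453), array([662.8,  95.7,  53. ]))
```

```bash
python3 -m handwheel '[0,0,-5,0,0.6,0,0,-9,0,0.6,0,0,-9,0,0,0,0,-9,0,0,0,0,-9,0,0]'; python3 -m handwheel '[5,0,3,0,0,10,0,5,0,0,15,0,7,0,0,20,0,8,0,0,25,0,9,0,0]'; python3 - <<'E'
from h import *
i,p,d=shot("wrist");print(toptilt(i,p,d))
E
```

```text
t: 17.62
eef_pos: [670.5, 94.3, 19.6]
tcp_rot: [3.141, 0.002, 3.04]
ft_force: [-1.5, 0.1, 7.1]
opening: 0.567
grip_force: 30.0
t: 18.03
eef_pos: [647.6, 96.7, 11.4]
tcp_rot: [3.141, 0.007, 3.04]
ft_force: [5.9, -0.3, 7.6]
opening: 0.565
grip_force: 30.0
(1309, array([50.4, -6.7]), np.float64(0.965722522810775), array([643.9,  97.7,  48.8]))
```

```bash
python3 -m handwheel '[4,0,1,0,0,8,0,2,0,0,12,0,3,0,0,16,0,4,0,0,20,0,5,0,0]'; python3 - <<'E'
from h import *
i,p,d=shot("wrist");print(toptilt(i,p,d)); print([(v,int(d[v,315]),int(p[v,315,0])) for v in range(270,362,6)])
E
```

```text
t: 18.5
eef_pos: [627.3, 98.8, 6.0]
tcp_rot: [3.141, 0.006, 3.04]
ft_force: [4.9, -0.9, 5.8]
opening: 0.563
grip_force: 30.0
(1307, array([ 61.2, -10.5]), np.float64(1.1451868137836652), array([623. ,  99.9,  44.4]))
[(270, 186, 109), (276, 188, 109), (282, 187, 109), (288, 188, 107), (294, 162, 228), (300, 160, 228), (306, 159, 228), (312, 156, 228), (318, 154, 227), (324, 153, 228), (330, 150, 228), (336, 149, 228), (342, 147, 227), (348, 146, 228), (354, 144, 227), (360, 92, 115)]
```

Tilt is 61°, past balance. I'll let it settle in short release pulses, so that it never free-falls far.

```bash
python3 -m handwheel '[-2,0,-1,0,0,-2,0,-1,0,0.566,-2,0,-1,0,0.569,-2,0,-1,0,0.569,-2,0,-1,0,0]';  python3 - <<'E'
from h import *
i,p,d=shot("wrist");print(toptilt(i,p,d)); print([(v,int(d[v,315]),int(p[v,315,0])) for v in range(270,362,10)])
E
```

```text
t: 18.97
eef_pos: [627.3, 98.7, 6.2]
tcp_rot: [3.141, 0.001, 3.04]
ft_force: [-2.4, -0.7, 7.2]
opening: 0.563
grip_force: 30.0
(1308, array([ 61.2, -10.1]), np.float64(1.173727754483582), array([623.2,  99.8,  44.6]))
[(270, 187, 108), (280, 188, 109), (290, 190, 116), (300, 160, 229), (310, 157, 228), (320, 152, 228), (330, 151, 228), (340, 147, 229), (350, 146, 228), (360, 92, 114)]
```

```bash
python3 -m handwheel '[0,0,-1,0,0.569,0,0,-1,0,0.571,0,0,-1,0,0.571]' | grep -E "ft|op|gr"; python3 -m handwheel '[0,0,0,0,0.573,0,0,0,0,0.573,0,0,0,0,0.57]'| grep -E "ft|op|gr";  python3 - <<'E'
from h import *
i,p,d=shot("wrist");print(toptilt(i,p,d)); print([(v,int(d[v,315]),int(p[v,315,0])) for v in range(270,362,10)])
E
```

```text
ft_force: [0.9, -0.8, -0.8]
opening: 0.576
grip_force: 0.0
ft_force: [0.0, 0.6, 0.3]
opening: 0.571
grip_force: 0.0
(1104, array([-0.9,  0.2]), np.float64(0.5703106889865402), array([648.6,  97.2,   4.7]))
[(270, 168, 152), (280, 159, 151), (290, 150, 151), (300, 142, 152), (310, 135, 151), (320, 128, 154), (330, 129, 254), (340, 193, 254), (350, 194, 254), (360, 91, 142)]
```

The depth profile now shows a vertical outer wall, then the rim (row 330) and the inner floor at z≈5 mm, so the cup stands mouth-up. I release it and rise.

```bash
python3 -m handwheel '[0,0,0,0,0.65,0,0,0,0,0.75,0,0,0,0,0.75,0,0,-20,0,0.75,0,0,-50,0,0.75]' >/dev/null; python3 -m handwheel '[20,0,-40,0,1,30,0,-80,0,1,30,0,-120,0,1,30,0,-150,0,1,30,0,-150,0,1]'; python3 - <<'E'
from h import *
i,p,d=shot("wrist","w9"); s=state();print(s["eef_pos"])
cv2.imwrite("pics/w9c.png",cv2.resize(p[120:420,160:480],None,fx=2,fy=2)[:,:,::-1])
E
```

```text
t: 20.4
eef_pos: [599.3, 101.9, 213.5]
tcp_rot: [3.14, 0.01, 3.04]
ft_force: [-0.6, 0.3, -0.1]
opening: 0.99
grip_force: 0.0
[598.43169961 101.77026531 210.14121575]
```

View pics/w9c.png

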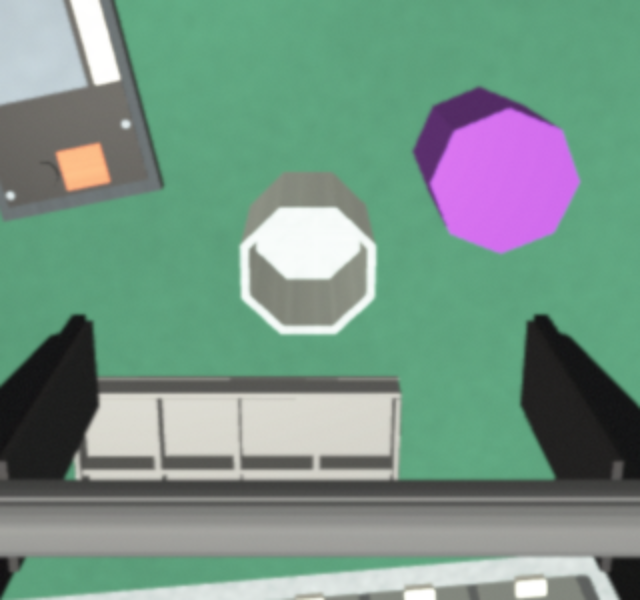

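The crop shows the cup mouth-up, white rim centred at crop (308,268), i.e. pixel (314,254). The phone and purple cup are undisturbed. Next I measure the mouth and the lids.

```bash
python3 - <<'E'
from h import *
i,p,d=shot("wrist"); s=state();print(s["eef_pos"])
print(octa(i,p,62,(314,229),lo=(0,0,200)))
i,p,d=shot("top","top1")
for c in blobs(p,(0,0,150),(180,70,255),60):
    (x,y),r=cv2.minEnclosingCircle(c)
    if 120<x<540 and 126<y<390: print(round(x,1),round(y,1),round(r,1),cv2.contourArea(c))
m=cv2.inRange(cv2.cvtColor(p,cv2.COLOR_RGB2HSV),(35,60,30),(95,255,255))==0
for seed in((391,245),):
    n,l=cv2.connectedComponents(m.astype(np.uint8)); k=l[seed[1],seed[0]]
    c=max(cv2.findContours((l==k).astype(np.uint8),0,1)[0],key=cv2.contourArea);(x,y),r=cv2.minEnclosingCircle(c)
    print("lid",x,y,r,project_plane(i,(x,y),16)[0])
E
```

```text
[597.52073554 101.67888134 207.69645509]
(array([633.21729899,  98.67750832]), np.float64(39.0), array([54.12544372, 53.88918222, 54.08394359, 52.69484256]), 2367.361297299154)
137.5 252.0 8.8 153.5
331.5 258.5 25.5 1192.5
390.2 251.3 16.9 840.5
204.5 246.5 12.0 218.5
296.9 237.8 12.8 241.0
249.5 179.8 32.5 1333.0
172.5 170.7 18.6 767.5
391.0 157.5 28.7 152.0
301.1 151.8 40.5 2029.5
319.5 253.5 391.1 137473.5
lid 390.2359619140625 251.2962646484375 16.65315818786621 [ 522.72578611 -141.34207716   16.        ]
```

```bash
python3 -m handwheel '[8,-40,0,0,0.4,16,-80,0,0,0.4,24,-120,0,0,0.4,32,-160,0,0,0.4,40,-200,0,0,0.4]' >/dev/null; python3 -m handwheel '[5,-25,0,0,0.4,10,-49,0,0,0.4,10,-49,0,0,0.4,10,-49,0,0,0.4,10,-49,0,0,0.4]'; python3 - <<'E'
from h import *
i,p,d=shot("wrist","w10"); s=state();print(s["eef_pos"],s["tcp_rot"])
m=(cv2.inRange(cv2.cvtColor(p,cv2.COLOR_RGB2HSV),(35,60,30),(95,255,255))==0).astype(np.uint8)
n,l,st,ce=cv2.connectedComponentsWithStats(m)
for k in range(1,n):
    if st[k,4]>1500:print(st[k],ce[k].round(1))
cv2.imwrite("pics/w10c.png",cv2.resize(p[100:360,170:470],None,fx=2,fy=2)[:,:,::-1])
E
```

```text
t: 21.38
eef_pos: [522.1, -140.5, 205.5]
tcp_rot: [3.141, -0.002, 3.039]
ft_force: [-0.9, 0.1, 0.2]
opening: 0.41
grip_force: 0.0
[ 522.30664234 -140.15530456  205.71991275] [ 3.14091102e+00 -1.47307920e-03  3.04037283e+00]
[  406   103   104   186 14899] [460.  194.8]
[ 271  164   84   83 5468] [312.5 204.9]
[  12  184   18  139 1555] [ 21.4 239.6]
[    0   265   640   215 87943] [346.6 398.3]
```

View pics/w10c.png

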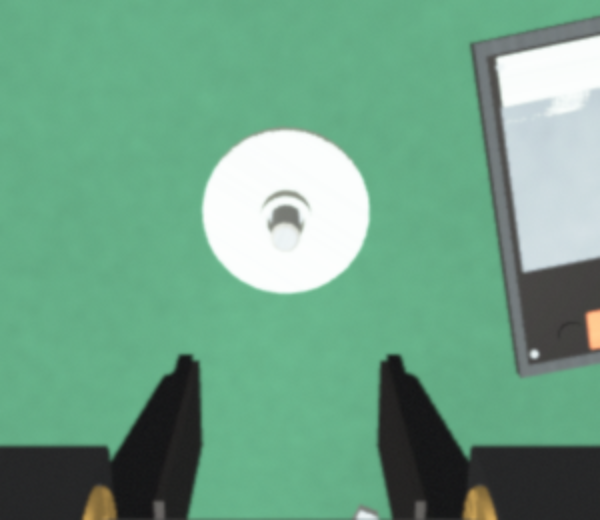

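The nested lids are at crop (286,210), with the knob top at crop (286,236), i.e. pixel (313,218).

```bash
python3 - <<'E'
from h import *
i=camera_info("wrist");p=cv2.imread("pics/w10.png")[:,:,::-1].copy();s=state()
m=(cv2.inRange(cv2.cvtColor(p,cv2.COLOR_RGB2HSV),(35,60,30),(95,255,255))==0).astype(np.uint8)
n,l=cv2.connectedComponents(m);c=max(cv2.findContours((l==l[190,312]).astype(np.uint8),0,1)[0],key=cv2.contourArea)
w=project_plane(i,c[:,0],17)[:,:2].astype(np.float32);(x,y),r=cv2.minEnclosingCircle(w);print("plate",x,y,r)
g=p[205:232,295:332].min(2); 
k=project_plane(i,(313,218),57)[0];print("knob",k)
for q in((x,y,0),k): print(to_tool([q[0]-s["eef_pos"][0],q[1]-s["eef_pos"][1],0],s).round(1))
print(p[205:232:2,313].tolist())
E
```

```text
plate 522.0781860351562 -140.91156005859375 36.76049041748047
knob [ 522.49703234 -140.55327438   57.        ]
[ 0.2 -0.8 -0. ]
[-0.2 -0.4 -0. ]
[[120, 123, 117], [120, 122, 116], [120, 122, 117], [167, 171, 163], [227, 231, 227], [237, 243, 244], [238, 244, 245], [237, 244, 245], [237, 244, 245], [237, 243, 244], [239, 243, 239], [252, 254, 253], [253, 254, 254], [252, 254, 253]]
```

```bash
python3 -m handwheel '[0,-0.5,40,0,0.4,0,-0.5,80,0,0.4,0,-0.5,120,0,0.4,0,-0.5,160,0,0.4,0,-0.5,169,0,0.4]'; python3 -m handwheel '[0,0,0,0,0.4,0,0,0.5,0,0.2,0,0,0.5,0,0,0,0,0.5,0,0,0,0,0.5,0,0]'; python3 -m handwheel '[0,0,0,0,0,0,0,0,0,0]'
```

```text
t: 21.85
eef_pos: [520.1, -139.4, 32.5]
tcp_rot: [3.139, -0.007, 3.041]
ft_force: [-0.6, 1.0, -0.3]
opening: 0.4
grip_force: 0.0
t: 22.27
eef_pos: [523.0, -141.7, 38.9]
tcp_rot: [-3.141, 0.003, 3.04]
ft_force: [-0.3, 0.4, -1.5]
opening: 0.176
grip_force: 0.0
t: 22.43
eef_pos: [522.9, -141.9, 38.3]
tcp_rot: [-3.141, 0.002, 3.04]
ft_force: [-2.6, -1.9, 8.7]
opening: 0.117
grip_force: 30.0
```

```bash
python3 -m handwheel '[0,0,0,0,0,0,0,-4,0,0,0,0,-12,0,0,0,0,-26,0,0,0,0,-42,0,0]'; python3 -m handwheel '[0,0,-18,0,0,0,0,-36,0,0,0,0,-54,0,0,0,0,-66,0,0,0,0,-72,0,0]'; python3 -m handwheel '[0,0,0,0,0,0,0,0,0,0,0,0,0,0,0]'; python3 - <<'E'
from h import *
i,p,d=shot("wrist","w11");s=state();print(s["eef_pos"],s["tcp_rot"])
print([(v,int(d[v,313]),int(p[v,313].min())) for v in range(140,360,8)])
m=p.min(2)>215; ys,xs=np.where(m[120:350,200:430]); print(xs.min()+200,xs.max()+200,ys.min()+120,ys.max()+120)
E
```

```text
t: 22.85
eef_pos: [521.8, -141.3, 79.6]
tcp_rot: [3.141, -0.001, 3.04]
ft_force: [0.1, 0.4, -1.9]
opening: 0.114
grip_force: 30.0
t: 23.27
eef_pos: [522.6, -141.6, 153.3]
tcp_rot: [-3.141, 0.002, 3.04]
ft_force: [0.3, 0.3, -1.4]
opening: 0.114
grip_force: 30.0
t: 23.52
eef_pos: [521.9, -141.3, 150.4]
tcp_rot: [3.141, -0.001, 3.04]
ft_force: [0.3, 0.1, -1.7]
opening: 0.116
grip_force: 30.0
[ 521.88827029 -141.33078688  150.29310643] [ 3.14105834e+00 -1.39905759e-03  3.03977591e+00]
[(140, 311, 82), (148, 311, 83), (156, 314, 84), (164, 316, 81), (172, 318, 82), (180, 318, 83), (188, 321, 83), (196, 322, 84), (204, 325, 89), (212, 196, 226), (220, 198, 236), (228, 198, 236), (236, 200, 232), (244, 201, 234), (252, 202, 235), (260, 204, 232), (268, 195, 109), (276, 189, 232), (284, 191, 96), (292, 183, 96), (300, 176, 96), (308, 169, 125), (316, 168, 203), (324, 169, 208), (332, 170, 206), (340, 216, 237), (348, 363, 88), (356, 365, 83)]
242 387 212 346
```

```bash
cat > lid.py <<'E'
from h import *
def lid(i,p,d,s):
    m=((p.min(2)>215)).astype(np.uint8);m[:120]=0;m[350:]=0;m[:,:200]=0;m[:,440:]=0
    n,l=cv2.connectedComponents(m); k=l[232,313]; v,u=np.where(cv2.erode((l==k).astype(np.uint8),np.ones((5,5)))>0)
    z=d[v,u];f=240/np.tan(np.radians(i["vertical_fov"]/2))
    P=np.c_[(u-i["cx"])/f*z,(v-i["cy"])/f*z,z]@rot(i["attitude"]).T+np.asarray(i["origin"])
    P=P[np.abs(P[:,2]-np.median(P[:,2]))<5];A=np.c_[P[:,:2],np.ones(len(P))];kk=np.linalg.lstsq(A,P[:,2],rcond=None)[0]
    print("plate z",np.median(P[:,2]),"slope deg",np.degrees(np.arctan(kk[:2])),"z-TCP",np.median(P[:,2])-s["eef_pos"][2])
    c=max(cv2.findContours((l==k).astype(np.uint8),0,1)[0],key=cv2.contourArea)
    w=project_plane(i,c[:,0],np.median(P[:,2]))[:,:2].astype(np.float32);(x,y),r=cv2.minEnclosingCircle(cv2.convexHull(w))
    print("plate",x,y,r,to_tool([x-s["eef_pos"][0],y-s["eef_pos"][1],0],s))
if __name__=="__main__":
    i,p,d=shot("wrist");lid(i,p,d,state())
E
python3 lid.py
```

```text
plate z 127.67883168257505 slope deg [-0.26448766 -0.21378202] z-TCP -22.60575049404919
plate 521.4594116210938 -140.87852478027344 35.67947769165039 [0.49912562 0.42347169 0.00096994]
```

```bash
python3 -m handwheel '[-4,12,0,0,0,-12,36,0,0,0,-22,64,0,0,0,-33,94,0,0,0,-44,126,0,0,0]' >/dev/null; python3 -m handwheel '[-10,32,0,0,0,-21,62,0,0,0,-31,90,0,0,0,-38,110,0,0,0,-42,122,0,0,0]' >/dev/null;  python3 -m handwheel '[0,2,0,0,0,0,2,0,0,0,0,2,0,0,0,0,2,0,0,0]'; python3 - <<'E'
from lid import *
i,p,d=shot("wrist","w12");s=state();lid(i,p,d,s)
print(to_tool([633.2-s["eef_pos"][0],98.7-s["eef_pos"][1],0],s))
g=(cv2.inRange(cv2.cvtColor(p,cv2.COLOR_RGB2HSV),(35,60,30),(95,255,255))==0)
print([(v,int(d[v,313]),int(p[v,313].min())) for v in range(160,260,6)])
i,p,d=shot("top","top2")
E
```

```text
t: 24.78
eef_pos: [632.9, 97.4, 151.1]
tcp_rot: [-3.141, -0.0, 3.039]
ft_force: [-0.3, -0.1, -0.4]
opening: 0.113
grip_force: 30.0
plate z 128.50815278958518 slope deg [-0.26949025 -0.21870382] z-TCP -22.737483174696933
plate 632.4705810546875 97.03935241699219 35.73398208618164 [ 4.54328677e-01 -3.14687751e-01  6.40191155e-05]
[-1.00178642e-01  1.41225290e+00 -5.79922733e-05]
[(160, 316, 83), (166, 318, 82), (172, 319, 83), (178, 321, 83), (184, 320, 110), (190, 297, 110), (196, 277, 109), (202, 265, 232), (208, 201, 110), (214, 196, 237), (220, 198, 235), (226, 197, 235), (232, 200, 236), (238, 200, 231), (244, 201, 234), (250, 202, 237), (256, 204, 233)]
```

```bash
python3 -m handwheel '[0,1.4,10,0,0,0,1.4,22,0,0,0,1.4,34,0,0,0,1.4,42,0,0,0,1.4,46,0,0]'; python3 - <<'E'
from lid import *
i,p,d=shot("wrist","w13");s=state();lid(i,p,d,s)
print(to_tool([633.2-s["eef_pos"][0],98.7-s["eef_pos"][1],0],s))
# rim front flat, outer edge (wall below lid)
m=(cv2.inRange(cv2.cvtColor(p,cv2.COLOR_RGB2HSV),(35,60,30),(95,255,255))==0).astype(np.uint8)
n,l=cv2.connectedComponents(m); k=l[225,313]
for v in range(176,220,4):
    u=np.where(l[v]==k)[0]; u=u[(u>200)&(u<430)]
    if len(u): print(v,u.min(),u.max(),project_plane(i,[(u.min(),v),(u.max(),v)],2)[:,:2].mean(0), p[v,313].min(), int(d[v,313]))
E
```

```text
t: 25.3
eef_pos: [632.6, 99.8, 102.9]
tcp_rot: [-3.141, -0.003, 3.04]
ft_force: [-0.4, -0.2, -0.2]
opening: 0.114
grip_force: 30.0
plate z 80.24366643443989 slope deg [-0.3965497  -0.22816621] z-TCP -22.596979945255285
plate 631.9356079101562 99.51947784423828 35.629764556884766 [ 0.64170817 -0.3568095   0.00198154]
[-0.69943947 -1.04349798 -0.00165827]
200 293 331 [608.20804748 101.24530064] 109 269
204 289 335 [610.85073704 100.97026818] 107 258
208 285 339 [613.50818764 100.69372133] 109 201
212 280 345 [616.21395218 100.74163904] 230 196
216 273 352 [618.90140992 100.46310034] 238 198
```

```bash
python3 -m handwheel '[-0.5,0,2,0,0,-0.5,0,4,0,0,-0.5,0,6,0,0,-0.5,0,8,0,0,-0.5,0,9,0,0]'; python3 -m handwheel '[0,0,1,0,0,0,0,2,0,0,0,0,3,0,0,0,0,4,0,0,0,0,4,0,0]'; python3 -m handwheel '[0,0,0.5,0,0,0,0,1,0,0,0,0,1,0,0]'; python3 lid.py
```

```text
t: 25.77
eef_pos: [633.9, 99.9, 96.1]
tcp_rot: [3.141, 0.0, 3.04]
ft_force: [0.2, 0.5, -2.4]
opening: 0.114
grip_force: 30.0
t: 26.18
eef_pos: [633.8, 99.8, 92.0]
tcp_rot: [3.142, -0.0, 3.04]
ft_force: [-0.3, -1.0, -1.6]
opening: 0.116
grip_force: 30.0
t: 26.43
eef_pos: [633.8, 99.8, 91.1]
tcp_rot: [3.142, -0.0, 3.04]
ft_force: [0.3, -0.6, -1.8]
opening: 0.121
grip_force: 30.0
plate z 68.41502873870661 slope deg [-0.2161951  -0.19217909] z-TCP -22.69212816633531
plate 633.257080078125 99.5777359008789 35.63872146606445 [ 5.59784433e-01 -2.93389431e-01  8.22052141e-06]
```

```bash
python3 -m handwheel '[0,-0.8,0,0,0,0,-0.8,0.5,0,0,0,-0.8,1,0,0,0,-0.8,1.5,0,0,0,-0.8,1.5,0,0]'; python3 -m handwheel '[0,0,0.5,0,0,0,0,1,0,0,0,0,1,0,0]'
```

```text
t: 26.9
eef_pos: [634.1, 99.0, 90.4]
tcp_rot: [3.141, 0.001, 3.04]
ft_force: [-1.5, -0.7, 4.4]
opening: 0.115
grip_force: 30.0
t: 27.15
eef_pos: [634.3, 99.0, 90.3]
tcp_rot: [3.141, 0.002, 3.04]
ft_force: [-3.9, -0.6, 13.5]
opening: 0.118
grip_force: 30.0
```

```bash
python3 -m handwheel '[0,0,-2,0,0,0,0,-2,0,0,0,0,-2,0,0.2,0,0,-2,0,0.35,0,0,-2,0,0.4]'; python3 -m handwheel '[0,0,-2,0,0.4,0,0,-2,0,0.4,0,0,-2,0,0.4]';python3 lid.py; python3 - <<'E'
from h import *
i,p,d=shot("wrist","w14");s=state()
# knob top & collar columns
print([(v,int(d[v,313]),int(p[v,313].min())) for v in range(200,352,6)])
E
```

```text
t: 27.57
eef_pos: [633.8, 99.1, 90.5]
tcp_rot: [3.142, -0.0, 3.04]
ft_force: [0.5, 0.1, 0.0]
opening: 0.271
grip_force: 0.0
t: 27.82
eef_pos: [633.9, 99.0, 92.7]
tcp_rot: [3.141, 0.0, 3.04]
ft_force: [0.0, 0.1, 0.2]
opening: 0.394
grip_force: 0.0
plate z 67.71908757265997 slope deg [-0.07147088  0.08675774] z-TCP -24.962703807908326
plate 633.3063354492188 98.74266815185547 35.67193603515625 [ 4.80167148e-01 -3.32542727e-01 -9.16651405e-05]
[(200, 262, 109), (206, 205, 110), (212, 199, 236), (218, 200, 235), (224, 200, 235), (230, 201, 235), (236, 203, 230), (242, 203, 234), (248, 203, 236), (254, 206, 233), (260, 206, 131), (266, 197, 108), (272, 190, 223), (278, 197, 146), (284, 191, 95), (290, 184, 95), (296, 180, 96), (302, 174, 96), (308, 171, 186), (314, 170, 202), (320, 171, 207), (326, 172, 206), (332, 219, 224), (338, 219, 236), (344, 295, 141), (350, 290, 72)]
```

```bash
python3 -m handwheel '[0.4,-0.3,4,0,0.4,0.4,-0.3,8,0,0.4,0.4,-0.3,12,0,0.4,0.4,-0.3,16,0,0.4,0.4,-0.3,18,0,0.4]'; python3 -m handwheel '[0,0,1,0,0.4,0,0,1.5,0,0.4,0,0,1.5,0,0.4]'
```

```text
t: 28.33
eef_pos: [633.1, 98.8, 73.7]
tcp_rot: [-3.142, -0.001, 3.04]
ft_force: [-0.8, 0.3, -0.0]
opening: 0.402
grip_force: 0.0
t: 28.58
eef_pos: [633.4, 98.8, 73.1]
tcp_rot: [3.142, -0.0, 3.04]
ft_force: [0.8, -0.1, 0.3]
opening: 0.399
grip_force: 0.0
```

```bash
python3 -m handwheel '[0,0,0,0,0.3,0,0,0,0,0.2,0,0,0,0,0,0,0,0,0,0,0,0,0,0,0]'; python3 -m handwheel '[0,0,0,0,0,0,0,-1,0,0,0,0,-2,0,0,0,0,-3,0,0,0,0,-4,0,0]'; python3 lid.py
```

```text
t: 29.0
eef_pos: [633.4, 98.8, 73.3]
tcp_rot: [3.141, 0.0, 3.04]
ft_force: [0.0, -0.9, -0.1]
opening: 0.234
grip_force: 30.0
t: 29.42
eef_pos: [633.3, 98.8, 77.2]
tcp_rot: [3.141, -0.0, 3.04]
ft_force: [0.5, -0.9, -0.3]
opening: 0.232
grip_force: 30.0
plate z 71.59466154030845 slope deg [-0.1367576   0.04977351] z-TCP -5.799450510532111
plate 633.0982666015625 99.31723022460938 35.60774230957031 [ 3.67265587e-01  4.97309691e-01 -3.46802582e-05]
```

```bash
python3 -m handwheel '[0,0,-4,0,0,0,0,-9,0,0,0,0,-15,0,0,0,0,-22,0,0,0,0,-30,0,0]'; python3 -m handwheel '[0,0,-9,0,0,0,0,-18,0,0,0,0,-27,0,0,0,0,-35,0,0,0,0,-42,0,0]';python3 -m handwheel '[0,0,-3,0,0,0,0,-4,0,0,0,0,-4,0,0,0,0,-4,0,0,0,0,-4,0,0]'; python3 lid.py; python3 - <<'E'
from h import *
i,p,d=shot("scene","s3");print(state()["eef_pos"])
uv=np.argwhere((p.min(2)>150)[180:300,280:420]); 
i,p,d=shot("wrist","w15"); print([(v,int(d[v,313]),int(p[v,313].min())) for v in range(130,270,6)])
E
```

```text
t: 29.88
eef_pos: [633.4, 98.8, 108.0]
tcp_rot: [3.141, 0.0, 3.04]
ft_force: [-0.1, -0.5, -0.3]
opening: 0.23
grip_force: 30.0
t: 30.3
eef_pos: [633.5, 98.7, 150.3]
tcp_rot: [3.141, 0.001, 3.04]
ft_force: [-0.5, -0.1, -1.0]
opening: 0.228
grip_force: 30.0
t: 30.72
eef_pos: [633.2, 98.8, 152.6]
tcp_rot: [-3.142, -0.001, 3.04]
ft_force: [-0.2, -0.3, -0.1]
opening: 0.227
grip_force: 30.0
plate z 147.04912883384142 slope deg [-0.2086891   0.06648461] z-TCP -5.628552327816578
plate 632.92919921875 99.16177368164062 35.709442138671875 [3.20943475e-01 3.73734550e-01 2.17044581e-04]
[633.20816698  98.75186619 152.70749248]
[(130, 312, 82), (136, 311, 83), (142, 314, 83), (148, 315, 84), (154, 317, 82), (160, 318, 83), (166, 319, 83), (172, 320, 82), (178, 322, 83), (184, 319, 110), (190, 296, 108), (196, 275, 107), (202, 261, 189), (208, 262, 210), (214, 192, 135), (220, 182, 164), (226, 181, 238), (232, 181, 235), (238, 182, 236), (244, 183, 236), (250, 184, 232), (256, 185, 234), (262, 186, 236), (268, 187, 232)]
```

```bash
python3 -c "
from cell import *
s=state();print(s['t'],s['qvel'].round(3),s['grip_force']);print(job_done())"
```

```text
30.8667 [ 0.001 -0.003 -0.001  0.001  0.001 -0.001] 29.99996367841959
the job is handed in; nothing more can be done
None
```

I handed the job in at 30.9 s without getting a verdict back. By my last measurements the cup stands mouth-up, the inner lid is seated in it, and the gripper holds the outer lid level and still about 80 mm above its nested place, clear of the knob.

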